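# Set the light box and hold a slide rack over it for inspection

## Task

Turn the light box's dial until its white pointer meets the red mark, and let go of it. Then lift the blue-handled slide rack out of the white tray, keeping it upright, and carry it over the middle of the glowing panel; finish there still holding it, level and motionless, with its underside about 10 cm above the panel. Leave the dial at the mark and do not disturb the orange-handled rack or the other things on the bench.

Things in the scene. Friction and masses are not known exactly. Their poses are not given: they have to be found in the camera images.
- dial (a joint): angle of the light box's black dial about its vertical axis, rad; grows as the dial turns clockwise seen from above, range 0 to 2.6. At 0 the white pointer points along the light box's +y, at 1.571 along its +x, exactly at the red mark. It starts between 0.15 and 0.85, stays where it is left and resists with about 0.04 N m
- dial_grip (a point): point on the dial's axis, at the mid-height of its grip bar. The bar is 44 mm long, 12 mm thick and 26 mm high (its top 12 mm above this point, its foot 14 mm below, on a skirt 48 mm across and 8 mm high; the light box's top lies 23 mm below this point). The point turns with the dial: its +y axis runs along the bar, towards the white pointer; z up
- red_mark (a point): red index line on the white scale disc, on top of the light box, 31 mm from the dial's axis, on the side towards the panel
- light_box: flat grey light box, 270 (x) by 200 (y) by 40 mm, fixed; origin at the centre of its underside, z up. The dial's axis is at its x -85 mm, y 0; the panel at the +x end. It may stand on the robot's left or right
- panel (a point): centre of the glowing off-white panel (146 by 166 mm, flush in the top of the light box); axes as the light box
- tray: white enamelled tray with a dark rim, 240 (x) by 340 (y) by 45 mm, walls and floor 5 mm, open on top, fixed; origin at the centre of its underside, z up. It holds both racks, one in each half of its length
- blue_rack: loose steel slide rack filled with glass slides, with a blue grip bar, 100 (x) by 80 (y) mm, 97 mm high in all, 0.15 to 0.31 kg; slides and end walls reach up to 32 mm. Origin at the centre of its underside, z up; its centre of mass is straight above the origin
- blue_handle (a point): centre of the blue rack's grip bar, 90 mm above its underside. The bar runs along the rack's x: 100 mm long, 12 mm thick (y), 14 mm high, with an upright at each end (x +-47 mm) and 50 mm of free room under it; axes as the rack
- orange_rack: the same rack with an orange grip bar, to be left alone; origin at the centre of its underside, z up, bar along its x
- specimen_jar: blue jar with a black lid, 68 mm across, 85 mm high; origin under its centre
- amber_bottle: amber bottle with a white cap, 44 mm across, 100 mm high; origin under its centre
- marker_pen: grey marker pen with a black cap lying on the bench, 133 mm long (x), 13 mm thick; origin under its middle
- tweezers: steel tweezers lying on the bench, about 130 mm long (x), 4 mm thick; origin under their middle

How it is judged:
On the way, in this order (a step that is already met when the one before it is completed fails the run):
1. the dial rests with its pointer at the red mark, let go by the fingers, the blue rack still in the tray (value of joint dial between 1.451 and 1.691 rad and contact force between the fingers and light_box below 0.1 N and distance of blue_rack from where it was at the start of the episode below 0.02 m), for 0.2 s.
2. the blue rack is lifted clear of the tray, the dial still at the mark (value of joint dial between 1.451 and 1.691 rad and z of blue_rack in the frame of tray above 0.055 m and contact force between blue_rack and tray below 0.05 N and contact force between blue_rack and the fingers above 0.5 N), for 0.2 s.
At the end, for the whole second after the job is handed in: Blue rack held by the fingers alone, underside 60-140 mm above the panel, within 35 mm of its centre, tilt under 0.1 rad, still (20 mm/s, 0.15 rad/s); dial within 0.12 rad of the mark; orange rack (upright, tilt under 0.1 rad) and all other things within 30 mm of their start (value of joint dial between 1.451 and 1.691 rad and horizontal distance between blue_rack and panel below 0.035 m and z of blue_rack in the frame of panel between 0.06 and 0.14 m and angle between each of blue_rack, orange_rack's own z axis and vertical below 0.1 rad and linear speed of blue_rack below 0.02 m/s and angular speed of blue_rack below 0.15 rad/s and contact force between blue_rack and the fingers above 0.5 N and contact force between blue_rack and light_box below 0.05 N and contact force between blue_rack and tray below 0.05 N and contact force between blue_rack and orange_rack below 0.05 N and distance of each of orange_rack, specimen_jar, amber_bottle, marker_pen, tweezers from where it was at the start of the episode below 0.03 m); the arm keeps its last pose, push and grip.
It fails at once if the blue rack is tipped by more than 0.35 rad (angle between blue_rack's own z axis and vertical above 0.35 rad).
It fails at once if the orange rack is shifted by more than 30 mm or tipped by more than 0.35 rad (distance of orange_rack from where it was at the start of the episode above 0.03 m or angle between orange_rack's own z axis and vertical above 0.35 rad).
It fails at once if another thing on the bench is shifted by more than 30 mm (distance of any of specimen_jar, amber_bottle, marker_pen, tweezers from where it was at the start of the episode above 0.03 m).
It also fails if it takes over 69 s, if anything falls off the work surface, if the arm or the gripper's body presses on something with over 40 N, if the wrist force passes 120 N, or if a joint passes its speed limit or range.

## Robot

A 6-joint arm with a two-finger parallel gripper is mounted at the origin on the work surface. World frame = base frame: x ahead of the robot, y to its left, z up, the work surface at z = 0. Lengths are in m, angles in rad, forces in N, time in s.
With the tool pointing down it reaches from about 0.375 to 0.975 m from the base axis. Payload 3.8 kg.
Tool frame: the origin (TCP) lies midway between the tips of the shut fingers; the grasp point (between the pads) lies 19 mm behind it; z points along the fingers, y is the line along which they close (so a half turn about z gives the same grasp; the last joint's range is limited). The gripper opens to 85 mm and grips with 20 to 120 N. Pads are 22 mm wide; open, the fingers measure 114 mm over their backs; the gripper's body (76 mm by 85 mm) begins 54 mm behind the grasp point. The pads swing forward as they close: fully open they stand 13 mm farther back than shut.
Start: joints at [-1.148, 0.264, 1.604, -0, 1.274, -0.037], TCP at [0.3, -0.605, 0.231] pointing down, gripper open.
Joint ranges: [-2.63, 2.63], [-0.94, 2.18], [0.31, 2.57], [-1.31, 4.45], [0, 2.66], [-2.55, 2.55]. Speed limits (rad/s): [2.57, 2.57, 3.14, 3.14, 3.14, 3.14].

## Interface

Orientations are given as a rotation vector (axis times angle).
In Python, from workcell import bot, imaging gives the robot as it stands.
- The arm moves only by the tool step_arm, never from a script. Its argument "series" is a list of rows, each an object of numbers: "grip": the closure, from -1 (fully open) to 1 (shut); "x", "y", "z": the shift along the tool's x, y, z normalised to -1 to 1, where 1 is 500 mm; "ax", "ay", "az": the turn, a rotation vector about the tool's x, y, z normalised to -1 to 1, where 1 is 30 degrees. A call has 1 to 12 rows; each row is the pose to reach, as a shift and turn from the pose commanded when the call began, along the tool's axes at that moment; what a row does not reach only later rows make up. A row lasts 1/10 s, in which the tool goes at most 50 mm and 8.59 degrees, less where a joint would pass 70% of its speed; a pose out of reach is approached as far as the arm can. A call with a number of a shift or a turn outside -1 to 1 is refused whole. A call with a gripper value outside its range is refused whole. The fingers move at their own pace and stop on an object; "force" is the grip in N (left out, the last holds). Time passes only in rows, so rows that repeat a pose let the fingers close. It gives the time, the measured TCP pose, the force, the opening and the grip force at its end, in the units of the state.
- bot.read_state(): the state, without advancing time (a new reading comes with each control period).
- imaging.read_camera(name): name is "scene" or "top" or "wrist"; returns a dict with "img" (420x560x3 uint8, red, green, blue), "fx", "fy", "cx", "cy" (pixels), "R" (3x3) and "t" (3): a world point X has camera coordinates R X + t. Camera axes: x right, y down, z forward; pixel columns grow to the right and rows downward; lengths in m; the calibration is good to about 2 mm. A picture is of the moment at which its call begins. There is no depth.
- bot.finish_job(): hands the job in; it is judged then, once.
The state is a dict: "time": time; "q": joint angles; "joint_vel": joint speeds; "joint_torque": joint torques, N m; "tool_pos": TCP position; "tcp_rot": TCP orientation; "wrist_force": force on the tool from outside, world axes, zero at the start; "torque": the same for the moment, N m; "width": opening from 0.0 (shut) to 1.0 (fully open); "grip_force": force on a finger pad.
Only numpy, scipy, OpenCV 4.12 (cv2) and the standard library are available. Lean on these libraries where they do the work, as an engineer would, in place of code of your own. Each camera call takes 0.05 s, during which the arm holds its last target. There are 200 camera calls.

## Working session

There is one attempt and no reset: what is moved stays moved. The work goes in short steps, Python scripts to look and compute and a tool call to move; the robot and the scene stay as the last step left them, time stands still between calls to the robot, and variables do not carry over. Pictures are saved under pics/ and viewed, at most 10 in all, crops included, and the job is handed in when it is done.

Besides the shell and the picture viewer there is one more tool, called after "Call:" in YAML: its name, and indented under it one key for each argument. step_arm: Moves the arm, as the interface text tells. Scaled input: -1 to 1 covers 500 mm each way for a shift and 30 degrees each way for a turn. Its arguments: {"type":"object","properties":{"series":{"type":"array","items":{"type":"object","properties":{"grip":{"type":"number"},"x":{"type":"number","minimum":-1,"maximum":1},"y":{"type":"number","minimum":-1,"maximum":1},"z":{"type":"number","minimum":-1,"maximum":1},"ax":{"type":"number","minimum":-1,"maximum":1},"ay":{"type":"number","minimum":-1,"maximum":1},"az":{"type":"number","minimum":-1,"maximum":1}}}},"force":{"type":"number"}},"required":["series"]}

```bash
mkdir -p pics; cat > h.py <<'E'
import numpy as np, cv2, pickle
from workcell import bot, imaging
from scipy.spatial.transform import Rotation as Rn
def cam(n,save=None):
    c=imaging.read_camera(n)
    if save: cv2.imwrite('pics/%s.png'%save,c['img'][...,::-1])
    pickle.dump(c,open('/tmp/%s.pkl'%(save or n),'wb')); return c
def load(n): return pickle.load(open('/tmp/%s.pkl'%n,'rb'))
def ray(c,u,v):
    R=np.array(c['R']);t=np.array(c['t'])
    return -R.T@t, R.T@np.array([(u-c['cx'])/c['fx'],(v-c['cy'])/c['fy'],1])
def onz(c,u,v,z):
    o,d=ray(c,u,v); return o+d*(z-o[2])/d[2]
def tri(*obs):
    A=np.zeros((3,3));b=np.zeros(3)
    for c,u,v in obs:
        o,d=ray(c,u,v);d=d/np.linalg.norm(d);P=np.eye(3)-np.outer(d,d);A+=P;b+=P@o
    X=np.linalg.solve(A,b); return X
def proj(c,X):
    p=np.array(c['R'])@X+np.array(c['t']); return p[0]/p[2]*c['fx']+c['cx'],p[1]/p[2]*c['fy']+c['cy']
E
python3 - <<'E'
from h import *
a=cam('scene','scene');b=cam('top','top')
s=bot.read_state();print(s)
for c in(a,b): print(c['fx'],ray(c,c['cx'],c['cy']))
E
```

```text
{'time': 0.1, 'q': array([-1.14790800e+00,  2.64684944e-01,  1.60522044e+00, -3.34765074e-05,
        1.27370223e+00, -3.69061502e-02]), 'joint_vel': array([-1.25819129e-03, -1.81160945e-03, -2.29355098e-03, -6.25653069e-04,
        4.51912986e-04, -5.78343813e-05]), 'joint_torque': array([ 3.72879194e-04, -5.16708505e+01, -3.68589807e+01, -4.44053285e-05,
        6.28093680e-03, -1.54905456e-05]), 'tool_pos': array([ 0.29925777, -0.60431016,  0.2300909 ]), 'tcp_rot': array([-3.05701364e+00, -7.15463953e-01,  6.55972344e-04]), 'wrist_force': array([1.11927819, 0.41857125, 0.22197214]), 'torque': array([ 0.00038327, -0.01692589,  0.01074502]), 'grip_force': 0.0, 'width': 0.9999179793617944}
486.24734625163626 (array([0.98689192, 0.72677563, 0.78577641]), array([-0.37548619, -0.68311281, -0.62639206]))
466.06375160724724 (array([ 0.42769965, -0.0072548 ,  1.06104609]), array([ 0.17803243,  0.01912667, -0.98383872]))
```

View pics/top.png

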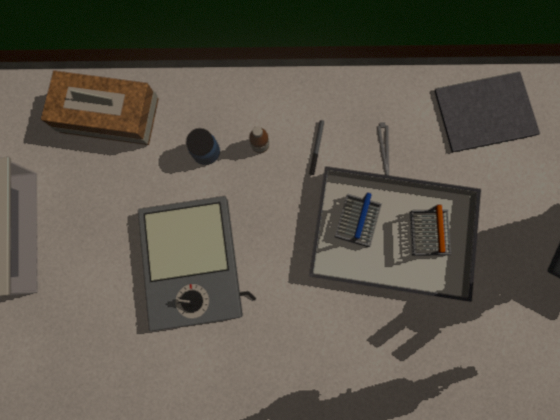

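View pics/scene.png

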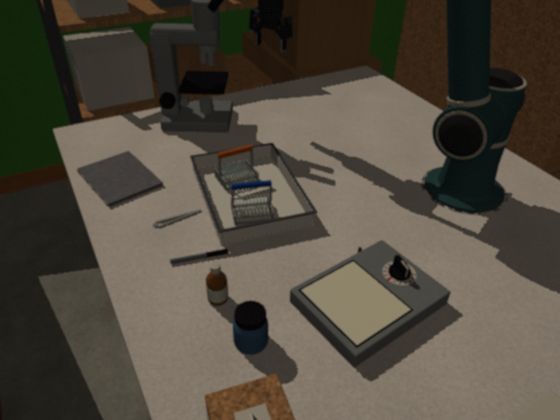

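The top view (up is +x, left is +y) shows the light box on the left, with the dial near (190,301), the red mark near (191,287) and the panel near (186,242). The blue bar is near (363,217) and the orange bar near (440,230). The scene view shows the blue bar near (251,185) and the dial near (400,270).

```bash
python3 - <<'E'
from h import *
C={n:load(n) for n in('top','scene')}
def mask(c,f,roi):
    hsv=cv2.cvtColor(c['img'],cv2.COLOR_RGB2HSV).astype(int);m=f(hsv[...,0],hsv[...,1],hsv[...,2]).astype(np.uint8)
    k=np.zeros_like(m);x0,x1,y0,y1=roi;k[y0:y1,x0:x1]=1;m=m*k
    n,l,s,ce=cv2.connectedComponentsWithStats(m);i=1+np.argmax(s[1:,4]);r=cv2.minAreaRect(np.argwhere(l==i)[:,::-1].astype(np.float32))
    return r,ce[i],s[i,4]
blue=lambda h,s,v:(h>105)&(h<130)&(s>150)&(v>50)
pan=lambda h,s,v:(h>18)&(h<45)&(s>25)&(v>110)
R={}
for nm,f,rt,rs in(('blue',blue,(330,390,180,260),(220,285,170,200)),('panel',pan,(135,235,195,285),(290,420,250,350)),('orange',lambda h,s,v:(h<15)&(s>180)&(v>80),(420,460,195,265),(205,265,140,165))):
    a=mask(C['top'],f,rt);b=mask(C['scene'],f,rs);print(nm,a,b)
    print('  tri',tri((C['top'],*a[1]),(C['scene'],*b[1])))
    bx=cv2.boxPoints(a[0]);z={'panel':.04}.get(nm,.102)
    P=np.array([onz(C['top'],*p,z) for p in bx]);print('  box',P[:,:2].round(3).tolist())
t,s=C['top'],C['scene']
print('dial',tri((t,191,301),(s,400,268)))
g=lambda im,x,y,w,h:cv2.resize(im[y:y+h,x:x+w,::-1],None,fx=5,fy=5,interpolation=cv2.INTER_CUBIC)
cv2.imwrite('pics/crop.png',np.hstack([g(t['img'],155,265,75,75),g(s['img'],365,235,75,75)]))
E
```

```text
blue (((362.8145446777344, 215.4480743408203), (5.200005531311035, 45.18227005004883), 15.64224624633789), array([362.61860465, 215.45116279]), np.int32(215)) (((250.410888671875, 183.10891723632812), (2.68660044670105, 37.21438980102539), 84.2894058227539), array([248.76666667, 183.44444444]), np.int32(90))
  tri [ 0.57986667 -0.15888905  0.09729639]
  box [[0.532, -0.137], [0.623, -0.165], [0.62, -0.176], [0.529, -0.148]]
panel (((184.7791748046875, 241.3845672607422), (65.104248046875, 76.38848876953125), 81.57302856445312), array([185.20355445, 241.44513329]), np.int32(4839)) (((355.5000305175781, 299.5000305175781), (89.09545135498047, 62.22539520263672), 45.0), array([355.17661416, 301.72110051]), np.int32(4507))
  tri [0.52960892 0.2272478  0.03498399]
  box [[0.589, 0.324], [0.614, 0.156], [0.471, 0.132], [0.447, 0.296]]
orange (((440.9036865234375, 228.0062255859375), (46.29085922241211, 4.377994060516357), 86.3086166381836), array([440.91176471, 228.07352941]), np.int32(204)) (((234.4134979248047, 149.64158630371094), (2.178805351257324, 33.95583724975586), 76.4295654296875), array([233.75      , 149.70588235]), np.int32(68))
  tri [ 0.55121221 -0.31816249  0.09873571]
  box [[0.597, -0.311], [0.598, -0.32], [0.502, -0.32], [0.501, -0.311]]
dial [0.40122402 0.20581864 0.05376853]
```

View pics/crop.png

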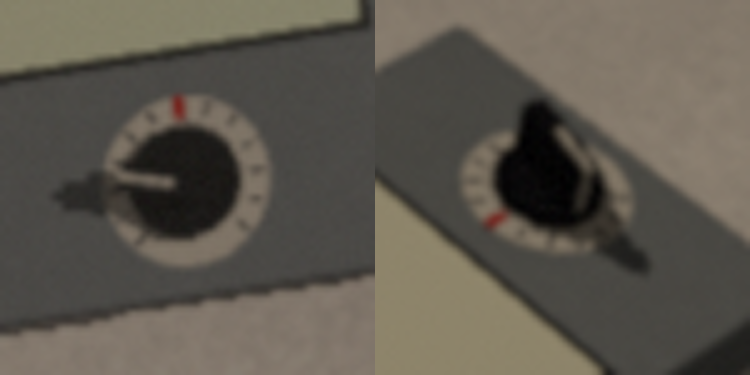

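```bash
cat >> h.py <<'E'
def go(pos,yyaw=None,s=None):
    s=s or bot.read_state(); R=Rn.from_rotvec(s['tcp_rot'])
    d=R.inv().apply(np.array(pos)-s['tool_pos'])/.5
    a=np.zeros(3)
    if yyaw is not None:
        y=np.radians(yyaw); c=np.array([np.cos(y),np.sin(y),0]);z=np.array([0,0,-1.])
        a=(R.inv()*Rn.from_matrix(np.stack([np.cross(c,z),c,z],1))).as_rotvec()/np.radians(30)
    print('xyz',d.round(4),'a',a.round(4)); return d,a
E
python3 - <<'E'
from h import *
go([.52,-.2,.25]); go([.40,.19,.22],-8.5)
E
```

```text
xyz [ 0.7545 -0.5288 -0.0387] a [0. 0. 0.]
xyz [ 0.8855 -1.3342  0.0229] a [-0.0035 -0.0019 -1.8385]
```

Call:
step_arm:
  series:
    - {"x": 0.25, "y": -0.17, "z": -0.03, "az": -0.2, "grip": -1}
    - {"x": 0.5, "y": -0.34, "z": -0.04, "az": -0.5}
    - {"x": 0.75, "y": -0.53, "z": -0.04, "az": -1}
    - {"x": 0.75, "y": -0.53, "z": -0.04, "az": -1}
    - {"x": 0.75, "y": -0.53, "z": -0.04, "az": -1}
    - {"x": 0.75, "y": -0.53, "z": -0.04, "az": -1}
    - {"x": 0.75, "y": -0.53, "z": -0.04, "az": -1}
    - {"x": 0.75, "y": -0.53, "z": -0.04, "az": -1}
    - {"x": 0.75, "y": -0.53, "z": -0.04, "az": -1}
    - {"x": 0.75, "y": -0.53, "z": -0.04, "az": -1}
    - {"x": 0.75, "y": -0.53, "z": -0.04, "az": -1}
    - {"x": 0.75, "y": -0.53, "z": -0.04, "az": -1}

```text
validation failed for argument at $.se...
```

```bash
python3 - <<'E'
from h import *
go([.40,.20,.20],-8.5)
E
```

```text
xyz [ 0.8944 -1.352   0.0629] a [-0.0035 -0.0019 -1.8385]
```

Call:
step_arm:
  force: 40
  series:
    - {"x": 0.25, "y": -0.17, "z": -0.03, "ax": 0, "ay": 0, "az": -0.2, "grip": -1}
    - {"x": 0.75, "y": -0.53, "z": -0.04, "ax": 0, "ay": 0, "az": -1, "grip": -1}
    - {"x": 0.75, "y": -0.53, "z": -0.04, "ax": 0, "ay": 0, "az": -1, "grip": -1}
    - {"x": 0.75, "y": -0.53, "z": -0.04, "ax": 0, "ay": 0, "az": -1, "grip": -1}
    - {"x": 0.75, "y": -0.53, "z": -0.04, "ax": 0, "ay": 0, "az": -1, "grip": -1}
    - {"x": 0.75, "y": -0.53, "z": -0.04, "ax": 0, "ay": 0, "az": -1, "grip": -1}
    - {"x": 0.75, "y": -0.53, "z": -0.04, "ax": 0, "ay": 0, "az": -1, "grip": -1}
    - {"x": 0.75, "y": -0.53, "z": -0.04, "ax": 0, "ay": 0, "az": -1, "grip": -1}
    - {"x": 0.75, "y": -0.53, "z": -0.04, "ax": 0, "ay": 0, "az": -1, "grip": -1}
    - {"x": 0.75, "y": -0.53, "z": -0.04, "ax": 0, "ay": 0, "az": -1, "grip": -1}
    - {"x": 0.75, "y": -0.53, "z": -0.04, "ax": 0, "ay": 0, "az": -1, "grip": -1}

```text
time: 1.2
tool_pos: [0.5184, -0.1994, 0.251]
tcp_rot: [-2.766, -1.488, 0.001]
wrist_force: [-1.1, -0.6, 0.4]
width: 0.999
grip_force: 0.0
```

```bash
python3 - <<'E'
from h import *
go([.40,.20,.20],-8.5);print(bot.read_state())
E
```

```text
xyz [ 0.536  -0.6378  0.1021] a [-1.200e-03  4.000e-04 -8.314e-01]
{'time': 1.2, 'q': array([-4.11864043e-01,  2.63154420e-02,  1.83765701e+00, -2.45187594e-04,
        1.27824628e+00,  1.71884722e-01]), 'joint_vel': array([-0.05474555, -0.00086749,  0.00376303, -0.02228976,  0.00077763,
       -0.01738672]), 'joint_torque': array([ 1.50515109e+00, -3.84365630e+01, -3.69476652e+01,  2.65898053e-01,
       -1.87581405e-03,  1.57125941e-01]), 'tool_pos': array([ 0.51842359, -0.19938975,  0.25095399]), 'tcp_rot': array([-2.76634438e+00, -1.48820649e+00,  8.97131736e-04]), 'wrist_force': array([-1.06121714, -0.57520586,  0.40859615]), 'torque': array([-0.03631567,  0.00328766,  0.01343448]), 'grip_force': 0.0, 'width': 0.9994512235739179}
```

Call:
step_arm:
  series:
    - {"x": 0.536, "y": -0.638, "z": 0.1, "ax": 0, "ay": 0, "az": -0.83, "grip": -1}
    - {"x": 0.536, "y": -0.638, "z": 0.1, "ax": 0, "ay": 0, "az": -0.83, "grip": -1}
    - {"x": 0.536, "y": -0.638, "z": 0.1, "ax": 0, "ay": 0, "az": -0.83, "grip": -1}
    - {"x": 0.536, "y": -0.638, "z": 0.1, "ax": 0, "ay": 0, "az": -0.83, "grip": -1}
    - {"x": 0.536, "y": -0.638, "z": 0.1, "ax": 0, "ay": 0, "az": -0.83, "grip": -1}
    - {"x": 0.536, "y": -0.638, "z": 0.1, "ax": 0, "ay": 0, "az": -0.83, "grip": -1}
    - {"x": 0.536, "y": -0.638, "z": 0.1, "ax": 0, "ay": 0, "az": -0.83, "grip": -1}
    - {"x": 0.536, "y": -0.638, "z": 0.1, "ax": 0, "ay": 0, "az": -0.83, "grip": -1}
    - {"x": 0.536, "y": -0.638, "z": 0.1, "ax": 0, "ay": 0, "az": -0.83, "grip": -1}
    - {"x": 0.536, "y": -0.638, "z": 0.1, "ax": 0, "ay": 0, "az": -0.83, "grip": -1}
    - {"x": 0.536, "y": -0.638, "z": 0.1, "ax": 0, "ay": 0, "az": -0.83, "grip": -1}
    - {"x": 0.536, "y": -0.638, "z": 0.1, "ax": 0, "ay": 0, "az": -0.83, "grip": -1}

```text
time: 2.4
tool_pos: [0.4017, 0.1972, 0.2013]
tcp_rot: [2.386, 2.042, -0.0]
wrist_force: [0.1, -0.3, 0.7]
width: 1.001
grip_force: 0.0
```

```bash
python3 - <<'E'
from h import *
c=cam('wrist','w1');print(bot.read_state()['tool_pos'],bot.read_state()['q'],ray(c,c['cx'],c['cy']),c['fx'])
print(proj(c,[.398,.206,.075]))
E
```

```text
[0.40173821 0.19727682 0.20139335] [ 4.01267499e-01 -1.56062243e-01  2.10147511e+00 -6.38630503e-04
  1.19606608e+00  5.56765424e-01] (array([0.41397317, 0.27618711, 0.34280936]), array([-0.0475373 , -0.30943773, -0.94973075])) 317.23228851741845
(np.float64(270.8648193893889), np.float64(188.15518224074088))
```

View pics/w1.png

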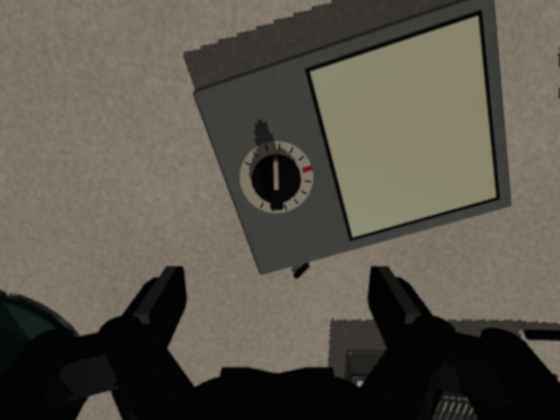

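The wrist view shows the scale disc centred near (276.5,177). The pointer line runs from (276,190) to (276,158), the red mark is at (307,169), and the panel corners are (307,70), (481,12), (497,199) and (351,239).

```bash
python3 - <<'E'
from h import *
w,t=load('w1'),load('top')
print('disc tri',tri((w,276.5,177),(t,192,301.4)),onz(w,276.5,177,.042),onz(t,192,301.4,.042))
g=cv2.cvtColor(w['img'],cv2.COLOR_RGB2HSV).astype(int)
m=((g[...,1]<90)&(g[...,2]>110));m[:150]=0;m[196:]=0;m[:,:262]=0;m[:,290:]=0
l=np.argwhere(m[:, :]&(np.abs(np.indices(m.shape)[1]-276)<7))[:,::-1]
print('ptr px',l.min(0),l.max(0))
p,q=onz(w,276,189,.076),onz(w,276,158.5,.076);print('ptr',p,q,'yaw',np.degrees(np.arctan2(*(q-p)[1::-1])))
r=onz(w,307,169,.042);d=onz(w,276.5,177,.042);print('mark yaw',np.degrees(np.arctan2(*(r-d)[1::-1])),np.linalg.norm(r-d))
P=[onz(w,u,v,.04) for u,v in((307,70),(481,12),(497,199),(351,239))];print(np.round(P,3),np.mean(P,0))
for a,b in((0,1),(3,2),(3,0),(2,1)):
  e=P[b]-P[a];print(np.linalg.norm(e),np.degrees(np.arctan2(e[1],e[0])))
E
```

```text
disc tri [0.40148659 0.20683821 0.03881343] [0.403207   0.20754537 0.042     ] [0.39996737 0.20621266 0.042     ]
ptr px [275 163] [277 188]
ptr [0.40235389 0.20482578 0.076     ] [0.40645908 0.23113434 0.076     ] yaw 81.13108692018774
mark yaw 6.174170789186478 0.030359949710110825
[[0.444 0.298 0.04 ]
 [0.594 0.32  0.04 ]
 [0.617 0.151 0.04 ]
 [0.47  0.13  0.04 ]] [0.53128292 0.22487243 0.04      ]
0.15103316646351525 8.417809735024955
0.14903983517732725 8.141547564178108
0.16997524994323124 98.5069579900602
0.1707024371433658 97.83693084818155
```

```bash
python3 - <<'E'
from h import *
go([.401,.207,.053],-9)
E
```

```text
xyz [ 0.0191 -0.0046  0.2968] a [0.0008 0.0008 0.0035]
```

Call:
step_arm:
  force: 30
  series:
    - {"x": 0.019, "y": -0.005, "z": 0.08, "ax": 0, "ay": 0, "az": 0, "grip": -1}
    - {"x": 0.019, "y": -0.005, "z": 0.16, "ax": 0, "ay": 0, "az": 0, "grip": -1}
    - {"x": 0.019, "y": -0.005, "z": 0.22, "ax": 0, "ay": 0, "az": 0, "grip": -1}
    - {"x": 0.019, "y": -0.005, "z": 0.27, "ax": 0, "ay": 0, "az": 0, "grip": -1}
    - {"x": 0.019, "y": -0.005, "z": 0.295, "ax": 0, "ay": 0, "az": 0, "grip": -1}
    - {"x": 0.019, "y": -0.005, "z": 0.295, "ax": 0, "ay": 0, "az": 0, "grip": -1}
    - {"x": 0.019, "y": -0.005, "z": 0.295, "ax": 0, "ay": 0, "az": 0, "grip": 1}
    - {"x": 0.019, "y": -0.005, "z": 0.295, "ax": 0, "ay": 0, "az": 0, "grip": 1}
    - {"x": 0.019, "y": -0.005, "z": 0.295, "ax": 0, "ay": 0, "az": 0, "grip": 1}
    - {"x": 0.019, "y": -0.005, "z": 0.295, "ax": 0, "ay": 0, "az": 0, "grip": 1}
    - {"x": 0.019, "y": -0.005, "z": 0.295, "ax": 0, "ay": 0, "az": 0, "grip": 1}
    - {"x": 0.019, "y": -0.005, "z": 0.295, "ax": 0, "ay": 0, "az": 0, "grip": 1}

```text
time: 3.65
tool_pos: [0.4025, 0.2087, 0.0549]
tcp_rot: [2.381, 2.045, 0.007]
wrist_force: [6.2, -3.1, -0.1]
width: 0.132
grip_force: 34.8
```

Call:
step_arm:
  series:
    - {"x": 0, "y": 0.002, "z": 0, "ax": 0, "ay": 0, "az": 0.15, "grip": 1}
    - {"x": 0, "y": 0.002, "z": 0, "ax": 0, "ay": 0, "az": 0.3, "grip": 1}
    - {"x": 0, "y": 0.002, "z": 0, "ax": 0, "ay": 0, "az": 0.45, "grip": 1}
    - {"x": 0, "y": 0.002, "z": 0, "ax": 0, "ay": 0, "az": 0.6, "grip": 1}
    - {"x": 0, "y": 0.002, "z": 0, "ax": 0, "ay": 0, "az": 0.75, "grip": 1}
    - {"x": 0, "y": 0.002, "z": 0, "ax": 0, "ay": 0, "az": 0.9, "grip": 1}
    - {"x": 0, "y": 0.002, "z": 0, "ax": 0, "ay": 0, "az": 1, "grip": 1}
    - {"x": 0, "y": 0.002, "z": 0, "ax": 0, "ay": 0, "az": 1, "grip": 1}

```text
time: 4.45
tool_pos: [0.4034, 0.2084, 0.0549]
tcp_rot: [2.831, 1.357, 0.007]
wrist_force: [5.4, -3.5, 0.3]
width: 0.133
grip_force: 34.9
```

Call:
step_arm:
  series:
    - {"x": 0, "y": 0, "z": 0, "ax": 0, "ay": 0, "az": 0.15, "grip": 1}
    - {"x": 0, "y": 0, "z": 0, "ax": 0, "ay": 0, "az": 0.3, "grip": 1}
    - {"x": 0, "y": 0, "z": 0, "ax": 0, "ay": 0, "az": 0.45, "grip": 1}
    - {"x": 0, "y": 0, "z": 0, "ax": 0, "ay": 0, "az": 0.6, "grip": 1}
    - {"x": 0, "y": 0, "z": 0, "ax": 0, "ay": 0, "az": 0.75, "grip": 1}
    - {"x": 0, "y": 0, "z": 0, "ax": 0, "ay": 0, "az": 0.9, "grip": 1}
    - {"x": 0, "y": 0, "z": 0, "ax": 0, "ay": 0, "az": 1, "grip": 1}
    - {"x": 0, "y": 0, "z": 0, "ax": 0, "ay": 0, "az": 1, "grip": 1}

```text
time: 5.25
tool_pos: [0.404, 0.2077, 0.0549]
tcp_rot: [3.085, 0.579, 0.009]
wrist_force: [8.0, -7.1, -0.0]
width: 0.132
grip_force: 34.8
```

Call:
step_arm:
  series:
    - {"x": 0, "y": 0, "z": 0, "ax": 0, "ay": 0, "az": 0.15, "grip": 1}
    - {"x": 0, "y": 0, "z": 0, "ax": 0, "ay": 0, "az": 0.3, "grip": 1}
    - {"x": 0, "y": 0, "z": 0, "ax": 0, "ay": 0, "az": 0.43, "grip": 1}
    - {"x": 0, "y": 0, "z": 0, "ax": 0, "ay": 0, "az": 0.43, "grip": 1}
    - {"x": 0, "y": 0, "z": 0, "ax": 0, "ay": 0, "az": 0.43, "grip": 1}

```text
time: 5.75
tool_pos: [0.4042, 0.2073, 0.0549]
tcp_rot: [3.131, 0.231, 0.01]
wrist_force: [8.1, -9.2, -1.4]
width: 0.13
grip_force: 34.8
```

```bash
python3 - <<'E'
from h import *
s=bot.read_state();y=Rn.from_rotvec(s['tcp_rot']).as_matrix()[:,1];print('bar yaw',90+np.degrees(np.arctan2(y[1],y[0])),s['q'],s['tool_pos'])
E
```

```text
bar yaw 8.449490564571377 [ 0.42252079  0.03053921  2.22899854 -0.00586219  0.8770216   1.84957388] [0.40416867 0.20729671 0.05493088]
```

Bar yaw is 8.4° against the box's 8.2°. I'll release, rise and check.

Call:
step_arm:
  series:
    - {"x": 0, "y": 0, "z": 0, "ax": 0, "ay": 0, "az": 0, "grip": -1}
    - {"x": 0, "y": 0, "z": 0, "ax": 0, "ay": 0, "az": 0, "grip": -1}
    - {"x": 0, "y": 0, "z": 0, "ax": 0, "ay": 0, "az": 0, "grip": -1}
    - {"x": 0, "y": 0, "z": 0, "ax": 0, "ay": 0, "az": 0, "grip": -1}
    - {"x": 0, "y": 0, "z": 0, "ax": 0, "ay": 0, "az": 0, "grip": -1}
    - {"x": 0, "y": 0, "z": -0.06, "ax": 0, "ay": 0, "az": 0, "grip": -1}
    - {"x": 0, "y": 0, "z": -0.14, "ax": 0, "ay": 0, "az": 0, "grip": -1}
    - {"x": 0, "y": 0, "z": -0.22, "ax": 0, "ay": 0, "az": 0, "grip": -1}
    - {"x": 0, "y": 0, "z": -0.3, "ax": 0, "ay": 0, "az": 0, "grip": -1}
    - {"x": 0, "y": 0, "z": -0.36, "ax": 0, "ay": 0, "az": 0, "grip": -1}
    - {"x": 0, "y": 0, "z": -0.36, "ax": 0, "ay": 0, "az": 0, "grip": -1}
    - {"x": 0, "y": 0, "z": -0.36, "ax": 0, "ay": 0, "az": 0, "grip": -1}

```text
time: 6.95
tool_pos: [0.4013, 0.2088, 0.2345]
tcp_rot: [-3.133, -0.229, -0.003]
wrist_force: [-0.7, 0.1, -0.7]
width: 0.997
grip_force: 0.0
```

```bash
python3 - <<'E'
from h import *
c=cam('wrist','w2');print(bot.read_state()['tool_pos'],proj(c,[.401,.207,.042]))
go([.535,-.08,.25],None);go([.575,-.155,.22],-107)
E
```

```text
[0.40038554 0.2083276  0.23304015] (np.float64(277.97831192358296), np.float64(180.76651136080818))
xyz [ 0.1826  0.6097 -0.0339] a [0. 0. 0.]
xyz [0.24   0.7697 0.026 ] a [0.0009 0.0017 0.8451]
```

View pics/w2.png

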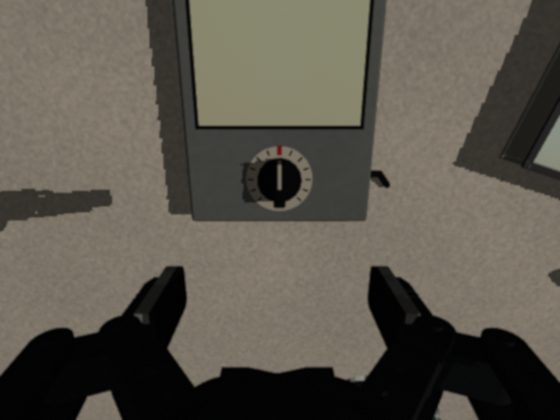

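The pointer at (279,175) lines up with the red mark at (279,150). Next I go to the blue rack.

Call:
step_arm:
  series:
    - {"x": 0.24, "y": 0.77, "z": 0.02, "ax": 0, "ay": 0, "az": 0.845, "grip": -1}
    - {"x": 0.24, "y": 0.77, "z": 0.02, "ax": 0, "ay": 0, "az": 0.845, "grip": -1}
    - {"x": 0.24, "y": 0.77, "z": 0.02, "ax": 0, "ay": 0, "az": 0.845, "grip": -1}
    - {"x": 0.24, "y": 0.77, "z": 0.02, "ax": 0, "ay": 0, "az": 0.845, "grip": -1}
    - {"x": 0.24, "y": 0.77, "z": 0.02, "ax": 0, "ay": 0, "az": 0.845, "grip": -1}
    - {"x": 0.24, "y": 0.77, "z": 0.02, "ax": 0, "ay": 0, "az": 0.845, "grip": -1}
    - {"x": 0.24, "y": 0.77, "z": 0.02, "ax": 0, "ay": 0, "az": 0.845, "grip": -1}
    - {"x": 0.24, "y": 0.77, "z": 0.02, "ax": 0, "ay": 0, "az": 0.845, "grip": -1}
    - {"x": 0.24, "y": 0.77, "z": 0.02, "ax": 0, "ay": 0, "az": 0.845, "grip": -1}
    - {"x": 0.24, "y": 0.77, "z": 0.02, "ax": 0, "ay": 0, "az": 0.845, "grip": -1}
    - {"x": 0.24, "y": 0.77, "z": 0.02, "ax": 0, "ay": 0, "az": 0.845, "grip": -1}
    - {"x": 0.24, "y": 0.77, "z": 0.02, "ax": 0, "ay": 0, "az": 0.845, "grip": -1}

```text
time: 8.2
tool_pos: [0.5747, -0.1534, 0.223]
tcp_rot: [-3.107, 0.462, 0.003]
wrist_force: [-0.7, 0.9, -0.5]
width: 1.002
grip_force: 0.0
```

```bash
python3 - <<'E'
from h import *
c=cam('wrist','w3');print(bot.read_state()['tool_pos'])
h=cv2.cvtColor(c['img'],cv2.COLOR_RGB2HSV).astype(int)
m=((h[...,0]>105)&(h[...,0]<130)&(h[...,1]>150)&(h[...,2]>50)).astype(np.uint8)
n,l,s,ce=cv2.connectedComponentsWithStats(m);i=1+np.argmax(s[1:,4])
r=cv2.minAreaRect(np.argwhere(l==i)[:,::-1].astype(np.float32));bx=cv2.boxPoints(r);print(r,ce[i])
P=np.array([onz(c,*p,.102) for p in bx]);print(P.round(4),P.mean(0))
print(tri((c,*r[0]),(load('top'),362.8,215.45)))
for a in range(2):
  e=P[a+1]-P[a];print(np.linalg.norm(e),np.degrees(np.arctan2(e[1],e[0])))
E
```

```text
[ 0.57488115 -0.15343093  0.22345761]
((280.0, 188.5), (109.0, 12.0), 90.0) [279.98083333 187.42166667]
[[ 0.6281 -0.1677  0.102 ]
 [ 0.6253 -0.177   0.102 ]
 [ 0.5325 -0.1498  0.102 ]
 [ 0.5356 -0.1394  0.102 ]] [ 0.58035562 -0.15845546  0.102     ]
[ 0.57857123 -0.15850422  0.0860464 ]
0.009724883956132782 -106.87033430823088
0.0967213924331011 163.65325101291646
```

View pics/w3.png

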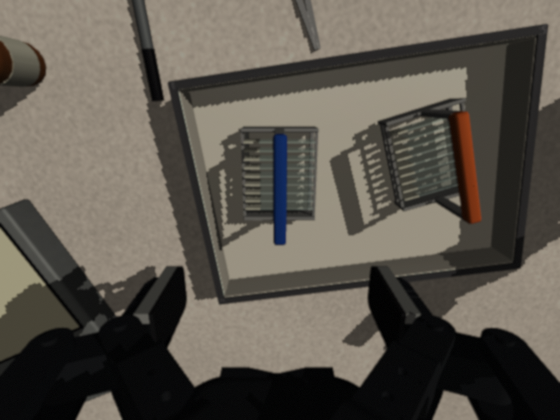

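The blue bar spans (274–286, 134–243), straight along the tool's x axis. I descend, grasp and lift.

```bash
python3 - <<'E'
from h import *
go([.580,-.1585,.075],-107)
E
```

```text
xyz [0.013  0.0068 0.2969] a [-0.0005  0.0016  0.0032]
```

Call:
step_arm:
  force: 60
  series:
    - {"x": 0.013, "y": 0.007, "z": 0.06, "ax": 0, "ay": 0, "az": 0, "grip": -1}
    - {"x": 0.013, "y": 0.007, "z": 0.13, "ax": 0, "ay": 0, "az": 0, "grip": -1}
    - {"x": 0.013, "y": 0.007, "z": 0.2, "ax": 0, "ay": 0, "az": 0, "grip": -1}
    - {"x": 0.013, "y": 0.007, "z": 0.26, "ax": 0, "ay": 0, "az": 0, "grip": -1}
    - {"x": 0.013, "y": 0.007, "z": 0.297, "ax": 0, "ay": 0, "az": 0, "grip": -1}
    - {"x": 0.013, "y": 0.007, "z": 0.297, "ax": 0, "ay": 0, "az": 0, "grip": -1}
    - {"x": 0.013, "y": 0.007, "z": 0.297, "ax": 0, "ay": 0, "az": 0, "grip": 0.4}
    - {"x": 0.013, "y": 0.007, "z": 0.297, "ax": 0, "ay": 0, "az": 0, "grip": 1}
    - {"x": 0.013, "y": 0.007, "z": 0.297, "ax": 0, "ay": 0, "az": 0, "grip": 1}
    - {"x": 0.013, "y": 0.007, "z": 0.297, "ax": 0, "ay": 0, "az": 0, "grip": 1}
    - {"x": 0.013, "y": 0.007, "z": 0.297, "ax": 0, "ay": 0, "az": 0, "grip": 1}
    - {"x": 0.013, "y": 0.007, "z": 0.297, "ax": 0, "ay": 0, "az": 0, "grip": 1}

```text
time: 9.45
tool_pos: [0.5813, -0.1603, 0.0759]
tcp_rot: [-3.107, 0.465, -0.002]
wrist_force: [-0.0, 1.7, 2.7]
width: 0.128
grip_force: 62.4
```

Call:
step_arm:
  series:
    - {"x": 0, "y": 0, "z": -0.01, "ax": 0, "ay": 0, "az": 0, "grip": 1}
    - {"x": 0, "y": 0, "z": -0.04, "ax": 0, "ay": 0, "az": 0, "grip": 1}
    - {"x": 0, "y": 0, "z": -0.08, "ax": 0, "ay": 0, "az": 0, "grip": 1}
    - {"x": 0, "y": 0, "z": -0.13, "ax": 0, "ay": 0, "az": 0, "grip": 1}
    - {"x": 0, "y": 0, "z": -0.18, "ax": 0, "ay": 0, "az": 0, "grip": 1}
    - {"x": 0, "y": 0, "z": -0.23, "ax": 0, "ay": 0, "az": 0, "grip": 1}
    - {"x": 0, "y": 0, "z": -0.27, "ax": 0, "ay": 0, "az": 0, "grip": 1}
    - {"x": 0, "y": 0, "z": -0.29, "ax": 0, "ay": 0, "az": 0, "grip": 1}
    - {"x": 0, "y": 0, "z": -0.3, "ax": 0, "ay": 0, "az": 0, "grip": 1}
    - {"x": 0, "y": 0, "z": -0.3, "ax": 0, "ay": 0, "az": 0, "grip": 1}
    - {"x": 0, "y": 0, "z": -0.3, "ax": 0, "ay": 0, "az": 0, "grip": 1}

```text
time: 10.55
tool_pos: [0.5799, -0.16, 0.224]
tcp_rot: [-3.107, 0.465, 0.004]
wrist_force: [0.3, -0.6, -3.1]
width: 0.128
grip_force: 61.8
```

```bash
python3 - <<'E'
from h import *
s=bot.read_state();print(s['wrist_force'],s['torque'],s['width'])
c=cam('scene','s2');print(proj(c,s['tool_pos']),s['tool_pos'])
cv2.imwrite('pics/s2c.png',cv2.resize(c['img'][60:300,130:450,::-1],None,fx=2.4,fy=2.4))
go([.531,.225,.220])
E
```

```text
[ 0.29258026 -0.64467304 -3.11649302] [ 0.03478347  0.02055902 -0.01322282] 0.12765373540717034
(np.float64(249.15507278092943), np.float64(138.1809320488351)) [ 0.57993651 -0.16004729  0.2239538 ]
xyz [-0.3185 -0.7078  0.0082] a [0. 0. 0.]
```

View pics/s2c.png

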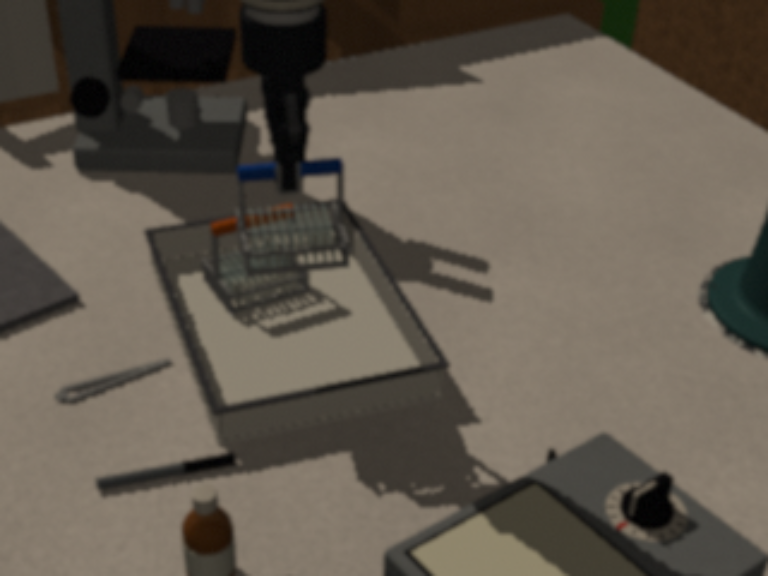

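The blue rack hangs upright, clear of the tray, held at the middle of its bar (crop 290,170). I carry it smoothly to the panel.

Call:
step_arm:
  series:
    - {"x": -0.01, "y": -0.02, "z": 0, "ax": 0, "ay": 0, "az": -0.03, "grip": 1}
    - {"x": -0.03, "y": -0.06, "z": 0, "ax": 0, "ay": 0, "az": -0.1, "grip": 1}
    - {"x": -0.06, "y": -0.13, "z": 0, "ax": 0, "ay": 0, "az": -0.2, "grip": 1}
    - {"x": -0.095, "y": -0.21, "z": 0, "ax": 0, "ay": 0, "az": -0.3, "grip": 1}
    - {"x": -0.13, "y": -0.29, "z": 0, "ax": 0, "ay": 0, "az": -0.4, "grip": 1}
    - {"x": -0.165, "y": -0.37, "z": 0, "ax": 0, "ay": 0, "az": -0.5, "grip": 1}
    - {"x": -0.2, "y": -0.45, "z": 0, "ax": 0, "ay": 0, "az": -0.6, "grip": 1}
    - {"x": -0.237, "y": -0.53, "z": 0, "ax": 0, "ay": 0, "az": -0.7, "grip": 1}
    - {"x": -0.272, "y": -0.61, "z": 0.01, "ax": 0, "ay": 0, "az": -0.78, "grip": 1}
    - {"x": -0.3, "y": -0.67, "z": 0.02, "ax": 0, "ay": 0, "az": -0.82, "grip": 1}
    - {"x": -0.314, "y": -0.7, "z": 0.025, "ax": 0, "ay": 0, "az": -0.83, "grip": 1}
    - {"x": -0.319, "y": -0.708, "z": 0.026, "ax": 0, "ay": 0, "az": -0.83, "grip": 1}

```text
time: 11.8
tool_pos: [0.5304, 0.2266, 0.2111]
tcp_rot: [3.133, 0.221, -0.003]
wrist_force: [0.0, -0.8, -3.5]
width: 0.126
grip_force: 61.7
```

Call:
step_arm:
  series:
    - {"x": 0, "y": 0, "z": 0, "ax": 0, "ay": 0, "az": 0, "grip": 1}
    - {"x": 0, "y": 0, "z": 0, "ax": 0, "ay": 0, "az": 0, "grip": 1}
    - {"x": 0, "y": 0, "z": 0, "ax": 0, "ay": 0, "az": 0, "grip": 1}
    - {"x": 0, "y": 0, "z": 0, "ax": 0, "ay": 0, "az": 0, "grip": 1}
    - {"x": 0, "y": 0, "z": 0, "ax": 0, "ay": 0, "az": 0, "grip": 1}
    - {"x": 0, "y": 0, "z": 0, "ax": 0, "ay": 0, "az": 0, "grip": 1}
    - {"x": 0, "y": 0, "z": 0, "ax": 0, "ay": 0, "az": 0, "grip": 1}
    - {"x": 0, "y": 0, "z": 0, "ax": 0, "ay": 0, "az": 0, "grip": 1}

```text
time: 12.6
tool_pos: [0.5318, 0.2248, 0.2123]
tcp_rot: [-3.134, -0.216, -0.0]
wrist_force: [0.5, 0.2, -3.7]
width: 0.127
grip_force: 61.7
```

```bash
python3 - <<'E'
from h import *
s=bot.read_state();print(s['tool_pos'],s['joint_vel'].round(4),s['q'].round(2),s['width'])
c=cam('scene','s3')
cv2.imwrite('pics/s3c.png',cv2.resize(c['img'][80:400,130:530,::-1],None,fx=1.8,fy=1.8))
E
```

```text
[0.53178437 0.22483047 0.21230892] [0.0013 0.0003 0.0007 0.0002 0.0008 0.0013] [0.36 0.09 1.84 0.   1.21 1.79] 0.1269594857040767
```

View pics/s3c.png

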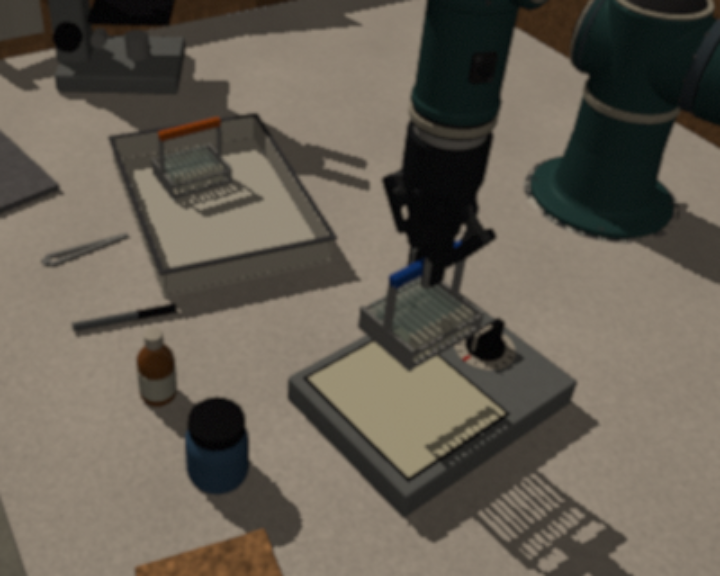

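The rack (crop 420,320) hangs level and still above the panel. The dial is untouched at its mark (465,357), and everything else is in place.

```bash
python3 -c "
from workcell import bot
print(bot.finish_job())"
```

```text
the job is handed in; nothing more can be done
None
```

I handed the job in at about 13 s with the dial turned to the red mark and the blue rack held level and still, about 10 cm above the middle of the panel; nothing else looked disturbed in the last picture, and no verdict came back.

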